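Stand the museum's border tiles up on the easel for raking light

ROBOT

A 6-joint arm with a two-finger parallel gripper is mounted at the origin on the work surface. World frame = base frame: x ahead of the robot, y to its left, z up, the work surface at z = 0. Lengths are in m, angles in degrees, forces in N, time in s.
With the tool pointing down it reaches from about 0.4 to 0.825 m from the base axis. Payload 7 kg.
Tool frame: the origin (TCP) lies at the very end of the fingers, on their centre line; the grasp point (between the pads) lies 19 mm behind it; z points along the fingers, y is the line along which they close (so a half turn about z gives the same grasp; the last joint's range is limited). The gripper opens to 88 mm and grips with 3 to 60 N. Pads are 19 mm wide; open, the fingers measure 130 mm over their backs; the gripper's body (78 mm by 193 mm) begins 47 mm behind the grasp point.
Start: joints at [-52.535, 20.546, 0.682, 0, -70.136, -16.507], TCP at [0.241, -0.63, 0.227] pointing down, gripper open.
Joint ranges: [-176.03, 176.03], [-82.01, 121.73], [-58.28, 71.71], [-173.87, 95.51], [-174.79, -0.11], [-173.66, 173.66]. Speed limits (degrees/s): [136.94, 136.94, 172.46, 180, 180, 180].

INTERFACE

Orientations are given as [roll, pitch, yaw] about the fixed x, y, z axes, in that order (R = Rz(yaw) Ry(pitch) Rx(roll)).
In Python, from plant import get_state, imaging, r, finder gives the robot as it stands.
- The arm moves only by the shell command python3 -m handwheel 'ROWS' [FORCE]. ROWS is JSON, a list of rows, each a list of 5 numbers: the closure, from 0 (fully open) to 1 (shut), then the shift along the world's x, y, z in cm, then the turn about the world's z in degrees. A call has 1 to 8 rows; each row is the pose to reach, as a shift and turn from the pose commanded when the call began; what a row does not reach only later rows make up. A row lasts 1/8 s, in which the tool goes at most 62.5 mm and 10.7 degrees, less where a joint would pass 70% of its speed; a pose out of reach is approached as far as the arm can. A call with a gripper value outside its range is refused whole. The fingers move at their own pace and stop on an object; FORCE is the grip in N (left out, the last holds). Time passes only in rows, so rows that repeat a pose let the fingers close. It gives the time, the measured TCP pose, the force, the opening and the grip force at its end, in the units of the state.
- get_state(): the state, without advancing time (a new reading comes with each control period).
- imaging.capture(name): name is "side" or "top" or "wrist"; returns (picture, depth): 384x512x3 uint8, red, green, blue; 384x512 float32, m along the optical axis (not along the pixel's ray), 0 where there is no reading.
- imaging.get_calibration(name): a dict with "fx", "fy", "cx", "cy" (pixels), "rvec" (rotation vector, rad) and "tvec" (3), from world to camera coordinates, as OpenCV has them; the wrist camera has in their place "hand_eye" (4x4, takes a point from camera to tool coordinates, whose origin is the TCP and whose axes are the flange's). Camera axes: x right, y down, z forward; pixel columns grow to the right and rows downward; lengths in m; the calibration is good to about 2 mm. A picture is of the moment at which its call begins: read the wrist's pose just before it. get_calibration takes no time and is no camera call.
- r.close_job(): hands the job in; it is judged then, once.
Trained networks look in the newest picture that a camera, given by its name, has taken for a name from the list of things; names that differ only in an ending like _2 or _b are one class to them, and where a whole thing is asked for, a point or a joint stands for the part that bears it (a point fixed in the world has none). Each returns a list of dicts, best first, with "p" (0 to 1); they miss things now and then, are a little off and sometimes report something else, mostly with a low value. They report only what shows in the picture. A call takes as long as a camera call. They do not tell look-alikes from the thing itself.
- finder.cut_out(camera, query): "region" (384x512 bool, what is visible of it) and "pixel" ([column, row] in pixels, amid what is visible of it).
The state is a dict: "time_s": time; "joints": joint angles; "qd": joint speeds; "joint_torque": joint torques, N m; "tcp_pos": TCP position; "eef_rot": TCP orientation; "contact_force": force on the tool from outside, world axes, zero at the start; "moment": the same for the moment, N m; "gripper_width": finger opening in m; "gripper_force": force on a finger pad.
Only numpy, scipy, OpenCV 4.12 (cv2) and the standard library are available. Lean on these libraries where they do the work, as an engineer would, in place of code of your own. Each camera call takes 0.05 s, during which the arm holds its last target. There are 200 camera calls.

TASK

The border tiles (three or four) lie face down on the bench: stand every one upright on end, back against the leaning easel so that its painted face shows, side by side within the easel's length and with a finger's width between them. They are fragile, so slide each tile flat to the foot of the easel and tip it up on its foot edge there; never lift a tile clear of the bench. Also set the raking lamp by its bar: swivel the head so that it faces the easel's yellow centre mark and tilt it 20 degrees down; leave the pot, the hand lens and the brush alone.

Things in the scene. Friction and masses are not known exactly. Their poses are not given: they have to be found in the camera images.
- tile_white: loose ceramic border tile, 120 x 60 x 10 mm, 160 g; white and blue painted face, terracotta back with a white patch. Starts face down, a little askew, +x end away from the robot. Origin: centre of the painted face (height 0 when face down); x along its length, y along its width, z out of the back (up when face down). Either end may be the foot. May be absent (None).
- tile_green: loose ceramic border tile, 120 x 60 x 10 mm, 160 g; green and yellow painted face, terracotta back with a green patch. Starts face down, a little askew, +x end away from the robot. Origin: centre of the painted face (height 0 when face down); x along its length, y along its width, z out of the back (up when face down). Either end may be the foot. May be absent (None).
- tile_amber: loose ceramic border tile, 120 x 60 x 10 mm, 160 g; yellow and red painted face, terracotta back with a yellow patch. Starts face down, a little askew, +x end away from the robot. Origin: centre of the painted face (height 0 when face down); x along its length, y along its width, z out of the back (up when face down). Either end may be the foot. May be absent (None).
- tile_blue: loose ceramic border tile, 120 x 60 x 10 mm, 160 g; blue and white painted face, terracotta back with a blue patch. Starts face down, a little askew, +x end away from the robot. Origin: centre of the painted face (height 0 when face down); x along its length, y along its width, z out of the back (up when face down). Either end may be the foot. May be absent (None).
- tile_white_far (a point): middle of the +x end face of tile_white (60 mm along x from the tile's centre, at half thickness)
- tile_white_near (a point): middle of the -x end face of tile_white
- tile_green_far (a point): middle of the +x end face of tile_green
- tile_green_near (a point): middle of the -x end face of tile_green
- tile_amber_far (a point): middle of the +x end face of tile_amber
- tile_amber_near (a point): middle of the -x end face of tile_amber
- tile_blue_far (a point): middle of the +x end face of tile_blue
- tile_blue_near (a point): middle of the -x end face of tile_blue
- easel: fixed backrest (the fence): blue-faced panel 400 mm long (its y), 66 mm up the slope, 5 mm thick; its 4 mm base plate lies behind it. The face looks to -x (the robot) and leans 15 deg back. No ledge: tiles stand on the bench. Origin: mid-length, on the bench where the face meets it; z up. A tile flush on it leans 15 deg past upright, its origin 6 mm behind this and 60 mm up
- easel_mark (a point): point on the yellow centre stripe of the easel's face, 39 mm above the bench at mid-length
- lamp_base: fixed weighted base (124 mm disc, 22 mm high) and column (24 mm thick) of the raking lamp, z up; origin under its centre. Its x is where the head faces at swivel 0
- lamp_swivel (a joint): swivel of the lamp's yoke about the vertical through the base's centre (rad, -1.5 to 1.5; 0 faces the base's +x, positive turns counterclockwise seen from above). Stays where left; about 0.12 N m to turn
- lamp_tilt (a joint): tilt of the lamp head about its horizontal axis, 200 mm above the bench over the base's centre (rad, -0.6 to 0.9; 0 = beam level, positive = beam pointing down and the bar behind going up; 20 degrees down is 0.349). Stays where left; about 0.22 N m to turn
- lamp_head (a point): centre of the lamp head, on both axes, 200 mm above the bench: grey LED panel 144 wide x 84 tall x 24 mm thick in a U yoke 158 mm wide. x = the way the beam faces, y = the tilt axis, z = up the panel
- lamp_bar (a point): middle of the black rubber grip of the lamp's pan bar, 115 mm behind the head's centre (-x of the head). The grip is round, 18 mm thick, 70 mm long along the head's x, and free on all sides; pinch it from above across its thickness and lead it round to swivel, up or down to tilt
- pot: small black round pot with a red-brown band, 90 mm wide, 74 mm high, loose; a bystander. Origin under its centre
- lens: hand lens lying flat, 48 mm round, 9 mm thick, its dark handle 50 mm long to its -x (its end 72 mm from the centre); loose, a bystander. Origin under the centre of the glass
- brush: wooden brush lying flat, 170 mm long along its x; loose, a bystander
There are look-alikes about, which are no part of the job. Leave any turquoise look-alike of the tile_green alone.

How it is judged (in metres and radians):
At the end, for the whole second after the job is handed in: Each tile stands on end, painted face out, back on the easel (z axis 97-115 deg from vertical; centre -15 to +25 mm from the foot line, within 180 mm of mid-length), centres 72 mm or more apart, at rest; the lamp's beam passes within 35 mm beside the centre mark, tilted 15-25 deg down (angle between tile_white's own z axis and vertical between 1.7 and 2 rad and angle between the x axis of each of tile_white, tile_green, tile_amber, tile_blue and the z axis of easel, either way round below 0.4 rad and x of tile_white in the frame of easel between -0.015 and 0.025 m and y of tile_white in the frame of easel between -0.18 and 0.18 m and height (world z) of tile_white between 0.045 and 0.075 m and linear speed of each of tile_white, tile_green, tile_amber, tile_blue below 0.02 m/s and angle between tile_green's own z axis and vertical between 1.7 and 2 rad and x of tile_green in the frame of easel between -0.015 and 0.025 m and y of tile_green in the frame of easel between -0.18 and 0.18 m and height (world z) of tile_green between 0.045 and 0.075 m and angle between tile_amber's own z axis and vertical between 1.7 and 2 rad and x of tile_amber in the frame of easel between -0.015 and 0.025 m and y of tile_amber in the frame of easel between -0.18 and 0.18 m and height (world z) of tile_amber between 0.045 and 0.075 m and angle between tile_blue's own z axis and vertical between 1.7 and 2 rad and x of tile_blue in the frame of easel between -0.015 and 0.025 m and y of tile_blue in the frame of easel between -0.18 and 0.18 m and height (world z) of tile_blue between 0.045 and 0.075 m and horizontal distance between each of tile_green, tile_amber, tile_blue and tile_white above 0.072 m and horizontal distance between each of tile_amber, tile_blue and tile_green above 0.072 m and horizontal distance between tile_blue and tile_amber above 0.072 m and y of easel_mark in the frame of lamp_head between -0.035 and 0.035 m and x of easel_mark in the frame of lamp_head above 0.1 m and value of joint lamp_tilt between 0.262 and 0.436 rad); the robot touches nothing.
It fails at once if the robot lifts a tile clear of the bench: both of its ends more than 50 mm up in the fingers ((height (world z) of each of tile_white_far, tile_white_near above 0.05 m and contact force between the fingers and tile_white above 0.5 N) or (height (world z) of each of tile_green_far, tile_green_near above 0.05 m and contact force between the fingers and tile_green above 0.5 N) or (height (world z) of each of tile_amber_far, tile_amber_near above 0.05 m and contact force between the fingers and tile_amber above 0.5 N) or (height (world z) of each of tile_blue_far, tile_blue_near above 0.05 m and contact force between the fingers and tile_blue above 0.5 N)).
It fails at once if the pot, the hand lens or the brush is pushed more than 30 mm from where it was (distance of any of pot, lens, brush from where it was at the start of the episode above 0.03 m).
Of tile_white, tile_green, tile_amber, tile_blue only 3 to 4 are there at a start; the rules pass over those that are not, and their reading is None.
At some moment in a run one of tile_white, tile_green, tile_amber, tile_blue may be knocked a few centimetres aside while the robot is not near it.
Once in a run the grip may slacken for a moment while it holds something.
It also fails if it takes over 210 s, if anything falls off the work surface, if the arm or the gripper's body presses on something with over 40 N, if the wrist force passes 120 N, or if a joint passes its speed limit or range.

## Working session

There is one attempt and no reset: what is moved stays moved. The work goes in short steps, Python scripts to look and compute and a shell command to move; the robot and the scene stay as the last step left them, time stands still between calls to the robot, and variables do not carry over. Pictures are saved under pics/ and viewed, at most 14 in all, crops included, and the job is handed in when it is done.

```bash
ls; mkdir -p pics; python3 - <<'E'
from plant import get_state, imaging, r, finder
import cv2, numpy as np
s=get_state(); print({k:s[k] for k in('time_s','tcp_pos','eef_rot','gripper_width')})
for c in('top','side'):
    p,d=imaging.capture(c); cv2.imwrite(f'pics/{c}0.png',p[:,:,::-1]); np.savez(f'/tmp/{c}.npz',p=p,d=d); print(imaging.get_calibration(c))
print(imaging.get_calibration('wrist'))
E
```

```text
pics
{'time_s': 0.0, 'tcp_pos': array([ 0.24124381, -0.62989569,  0.22562422]), 'eef_rot': array([ 1.79905576e+02, -8.20494452e-03, -1.59049061e+02]), 'gripper_width': 0.08761650237596895}
{'fx': 490.4618466571265, 'fy': 490.4618466571265, 'cx': 257.76197907630853, 'cy': 187.13404505771186, 'rvec': array([ 2.14580621, -2.13893439,  0.12926065]), 'tvec': array([0.01365689, 0.52964076, 1.38009019])}
{'fx': 412.29255229835064, 'fy': 412.29255229835064, 'cx': 252.3860350126036, 'cy': 190.11851242912633, 'rvec': array([ 0.76072279, -2.42960885,  1.30889397]), 'tvec': array([0.46200507, 0.27301623, 1.2075407 ])}
{'fx': 313.0025039754243, 'fy': 313.0025039754243, 'cx': 260.2335496177041, 'cy': 190.8803358761245, 'hand_eye': array([[-9.96025676e-04, -9.68676247e-01, -2.48325061e-01,
         6.71007944e-02],
       [ 9.99999109e-01, -7.44034236e-04, -1.10861343e-03,
         1.65434091e-03],
       [ 8.89125150e-04, -2.48325944e-01,  9.68676125e-01,
        -1.59726706e-01],
       [ 0.00000000e+00,  0.00000000e+00,  0.00000000e+00,
         1.00000000e+00]])}
```

View pics/top0.png

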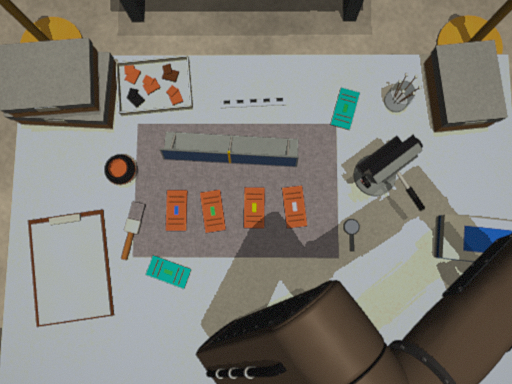

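View pics/side0.png

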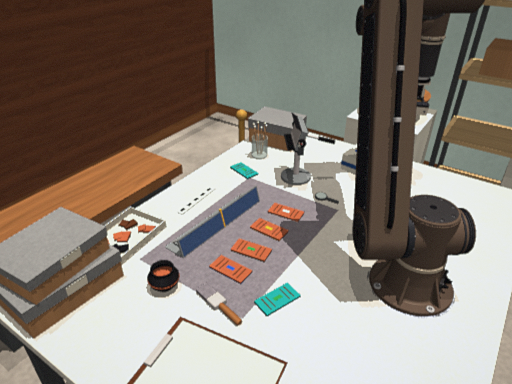

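The top view shows four orange tile backs in a row: blue (176,210), green (213,211), amber (254,207) and white (294,206). The easel runs from (163,150) to (298,157), the lamp is at (385,170) with its bar at (412,192), and the turquoise look-alikes are at (345,108) and (168,271). The side view agrees.

```bash
cat > h.py <<'E'
import numpy as np, cv2
from scipy.spatial.transform import Rotation as Ro
from plant import get_state, imaging, r, finder
def cam(name, s=None):
    c=imaging.get_calibration(name); K=np.array([[c['fx'],0,c['cx']],[0,c['fy'],c['cy']],[0,0,1]])
    if name!='wrist':
        R=Ro.from_rotvec(c['rvec']).as_matrix(); return K,R.T,-R.T@c['tvec']
    s=s or get_state(); Rt=Ro.from_euler('xyz',s['eef_rot'],degrees=True).as_matrix(); H=c['hand_eye']
    return K,Rt@H[:3,:3],Rt@H[:3,3]+s['tcp_pos']
def snap(name,png=None):
    C=cam(name); p,d=imaging.capture(name)
    if png: cv2.imwrite(f'pics/{png}.png',p[:,:,::-1])
    return p,d,C
def world(d,C):
    K,R,t=C; v,u=np.mgrid[:384,:512]
    return np.stack([(u-K[0,2])/K[0,0]*d,(v-K[1,2])/K[1,1]*d,d],-1)@R.T+t
def plane(uv,C,z):
    K,R,t=C; ray=np.c_[uv,np.ones(len(uv))]@np.linalg.inv(K).T@R.T
    return t+ray*((z-t[2])/ray[:,2])[:,None]
def proj(X,C):
    K,R,t=C; q=(np.atleast_2d(X)-t)@R@K.T; return q[:,:2]/q[:,2:]
def tiles(p,d,C,z=.010):
    hsv=cv2.cvtColor(p,cv2.COLOR_RGB2HSV); m=((hsv[...,0]<14)&(hsv[...,1]>140)&(hsv[...,2]>60)).astype(np.uint8)
    W=world(d,C); m[(d<=0)|(W[...,2]>.03)]=0
    m=cv2.morphologyEx(m,cv2.MORPH_CLOSE,np.ones((3,3)))
    out=[]
    for c in cv2.findContours(m,cv2.RETR_EXTERNAL,cv2.CHAIN_APPROX_NONE)[0]:
        if cv2.contourArea(c)<250: continue
        X=plane(c[:,0].astype(float),C,z)[:,:2]
        (x,y),(w,h),a=cv2.minAreaRect((X*1000).astype(np.float32))
        if w<h: a+=90
        a=(a+90)%180-90
        f=np.zeros(m.shape,np.uint8); cv2.drawContours(f,[c],-1,1,-1)
        f=cv2.erode(f,np.ones((3,3)))>0
        pc=proj([x/1000,y/1000,z],C)[0].round().astype(int)
        out.append((round(x),round(y),round(a,1),round(max(w,h)),round(min(w,h)),round(float(np.median(W[f][:,2]))*1000,1),p[pc[1],pc[0]].tolist()))
    return sorted(out,key=lambda o:-o[1])
E
python3 - <<'E'
from h import *
for n in('top','side'):
    p,d,C=snap(n); print(n)
    for t in tiles(p,d,C): print(t)
    W=world(d,C)
    if n=='top':
        # easel: points z>.015 in region
        u0,v0,u1,v1=155,125,305,172
        P=W[v0:v1,u0:u1].reshape(-1,3); c=p[v0:v1,u0:u1].reshape(-1,3).astype(int)
        b=(c[:,2]>c[:,0]+20)&(P[:,2]>.01); 
        Q=P[b]; print('face pts',len(Q),Q.min(0),Q.max(0))
        A=np.c_[Q[:,1:],np.ones(len(Q))]; k=np.linalg.lstsq(A,Q[:,0],rcond=None)[0]; print('x=',k)
    for q in('easel','lamp_head','lamp_bar','lamp_base','pot','lens','brush'):
        for o in finder.cut_out(n,q)[:2]:
            m=o['region']&(d>0); P=W[m]
            print(q,round(o['p'],2),np.round(o['pixel']),m.sum(),P.mean(0).round(3),np.percentile(P,2,axis=0).round(3),np.percentile(P,98,axis=0).round(3))
E
```

```text
top
(465, 255, 0.1, 118, 59, 10.2, [25, 97, 181])
(464, 148, 9.2, 119, 59, 10.2, [53, 168, 82])
(473, 28, 0.2, 115, 56, 10.1, [171, 181, 9])
(477, -91, 6.5, 118, 58, 9.8, [174, 181, 191])
face pts 959 [ 0.33563154 -0.09375577  0.01070935] [0.63235628 0.2922168  1.43966258]
x= [ 0.05805707 -0.17458305  0.61599032]
lamp_head 0.96 [393. 165.] 2101 [ 0.567 -0.331  0.202] [ 0.466 -0.442 -0.001] [ 0.64  -0.26   0.258]
lamp_bar 0.66 [388. 161.] 1907 [ 0.565 -0.325  0.215] [ 0.465 -0.405  0.16 ] [ 0.633 -0.258  0.258]
lamp_base 0.75 [386. 165.] 2591 [ 0.561 -0.323  0.176] [ 0.472 -0.401  0.011] [ 0.633 -0.255  0.257]
lamp_base 0.54 [294. 206.] 801 [ 0.476 -0.09   0.01 ] [ 0.419 -0.122  0.003] [ 0.534 -0.058  0.016]
pot 0.61 [228. 150.] 3720 [0.645 0.099 0.019] [ 0.602 -0.092 -0.002] [0.695 0.289 0.065]
lens 0.78 [351. 233.] 304 [ 0.406 -0.255  0.008] [ 0.351 -0.276 -0.001] [ 0.438 -0.234  0.014]
brush 0.69 [130. 226.] 668 [0.412 0.382 0.017] [ 0.325  0.354 -0.001] [0.482 0.409 0.025]
brush 0.43 [177. 212.] 880 [0.464 0.255 0.01 ] [0.406 0.226 0.001] [0.524 0.285 0.016]
side
(464, 260, -0.2, 
[... 633 characters left out ...]
5  0.187] [ 0.466 -0.651  0.029] [ 0.725 -0.258  0.253]
lamp_base 0.9 [297. 153.] 1309 [ 0.568 -0.328  0.112] [ 0.481 -0.525 -0.005] [ 0.707 -0.255  0.249]
lamp_base 0.5 [231. 267.] 644 [0.463 0.259 0.006] [ 0.407  0.226 -0.002] [0.523 0.286 0.01 ]
pot 0.9 [164. 276.] 801 [0.576 0.424 0.049] [0.539 0.382 0.022] [0.62  0.461 0.072]
pot 0.66 [286. 209.] 409 [ 0.474 -0.086  0.005] [ 0.417 -0.123 -0.005] [ 0.536 -0.056  0.01 ]
lens 0.65 [269. 230.] 465 [0.471 0.033 0.005] [ 0.415  0.001 -0.004] [0.531 0.06  0.01 ]
lens 0.42 [323. 196.] 103 [ 0.408 -0.251  0.003] [ 0.356 -0.272 -0.002] [ 0.439 -0.233  0.009]
brush 0.71 [217. 299.] 643 [0.41  0.387 0.013] [ 0.323  0.356 -0.002] [0.483 0.41  0.019]
```

```bash
python3 -m handwheel '[[0,0,0,5,0],[0,0,4,10,0],[0,1,9,12,-5],[0,2,14,12,-10],[0,4,19,12,-15],[0,6,24,12,-20],[0,8,29,12,-20],[0,9,34,12,-20]]'; python3 -m handwheel '[[0,2,5,0,0],[0,4,10,0,0],[0,6,15,0,0],[0,8,20,0,0],[0,10,25,0,0],[0,12,30,0,0],[0,12,35,0,0],[0,12,38,0,0]]'; python3 -m handwheel '[[0,0,0,0,0],[0,0,0,0,0]]'
```

```text
time_s: 1.9
tcp_pos: [0.3319, -0.2887, 0.3466]
eef_rot: [-180.0, 0.0, -179.0]
contact_force: [2.8, -0.2, 1.0]
gripper_width: 0.088
gripper_force: 0.0
time_s: 2.9
tcp_pos: [0.4513, 0.0918, 0.3465]
eef_rot: [180.0, 0.0, -179.0]
contact_force: [0.4, -0.5, 0.6]
gripper_width: 0.0877
gripper_force: 0.0
time_s: 3.15
tcp_pos: [0.4513, 0.0895, 0.3467]
eef_rot: [180.0, 0.0, -179.0]
contact_force: [0.0, -0.4, 1.1]
gripper_width: 0.0879
gripper_force: 0.0
```

```bash
cat >> h.py <<'E'
def easel(p,d,C,box=(.58,.68,-.15,.35)):
    """blue face: foot line x=a+b*y from face plane (known lean checked), ends in y"""
    W=world(d,C); c=p.astype(int)
    m=(c[...,2]>c[...,0]+20)&(c[...,2]>c[...,1]+5)&(d>0)&(W[...,2]>.004)&(W[...,2]<.07)&(W[...,0]>box[0])&(W[...,0]<box[1])&(W[...,1]>box[2])&(W[...,1]<box[3])
    Q=W[m]; k=None
    for _ in range(4):
        A=np.c_[np.ones(len(Q)),Q[:,1],Q[:,2]]; k=np.linalg.lstsq(A,Q[:,0],rcond=None)[0]
        e=Q[:,0]-A@k; Q=Q[abs(e)<max(.003,1.5*e.std())]
    return k,len(Q),Q[:,1].min(),Q[:,1].max(),m
E
python3 - <<'E'
from h import *
p,d,C=snap('wrist','w1')
for t in tiles(p,d,C): print(t)
k,n,a,b,m=easel(p,d,C); print('easel x=%.4f+%.4fy+%.3fz'%tuple(k),n,a,b)
# yellow stripe
hsv=cv2.cvtColor(p,cv2.COLOR_RGB2HSV); W=world(d,C)
y=(hsv[...,0]>18)&(hsv[...,0]<35)&(hsv[...,1]>120)&(W[...,0]>.57)&(W[...,0]<.68)&(W[...,1]<.3)&(W[...,1]>-.1)
print('stripe',y.sum(),np.median(W[y],axis=0))
p,d,C=snap('top'); k,n,a,b,m=easel(p,d,C); print('top easel',k,n,a,b)
W=world(d,C);hsv=cv2.cvtColor(p,cv2.COLOR_RGB2HSV)
y=(hsv[...,0]>18)&(hsv[...,0]<35)&(hsv[...,1]>120)&(W[...,0]>.57)&(W[...,0]<.68)&(W[...,1]<.3)&(W[...,1]>-.1)
print('stripe',y.sum(),np.median(W[y],axis=0))
E
```

```text
(466, 254, -0.2, 117, 59, 11.4, [54, 76, 136])
(463, 148, 9.0, 118, 58, 11.5, [110, 212, 122])
(474, 26, -0.5, 116, 58, 11.6, [232, 233, 97])
(477, -91, 6.5, 117, 58, 11.7, [234, 235, 242])
easel x=0.6007+0.0644y+0.236z 50 -0.04295525634902847 0.2363650093318202
stripe 15 [0.62669766 0.09758539 0.06947564]
top easel [0.6009126  0.05799269 0.25537806] 475 -0.09357109506269312 0.2929979893484441
stripe 25 [0.61889459 0.10018099 0.0473808 ]
```

View pics/w1.png

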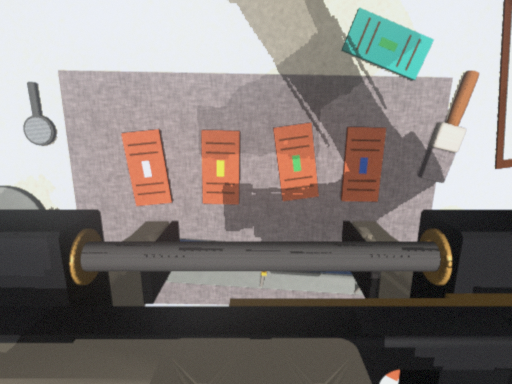

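The wrist view shows the tiles white (147,168), amber (220,168), green (296,163) and blue (363,165), matching the top view. I'll start with blue.

```bash
cat >> h.py <<'E'
import sys
EY=np.array([.058,1])/np.hypot(.058,1); EX=np.array([EY[1],-EY[0]]); MID=np.array([.6068,.0995])
def grasp(col):
    """shift to grasp at 100 mm from the far end; slots"""
    i=['blue','green','amber','white'].index(col); ref=dict(blue=(25,97,181),green=(53,168,82),amber=(171,181,9),white=(174,181,191))
    p,d,C=snap('top'); T=tiles(p,d,C); s=get_state()
    for t in T: print(t)
    def dist(t): v=np.array(t[6],float); w=np.array(ref[col],float); return np.linalg.norm(v/np.linalg.norm(v)-w/np.linalg.norm(w))
    t=min([t for t in T if t[0]<620],key=dist); print('pick',t,'t=',s['time_s'])
    a=np.radians(t[2]); g=np.array(t[:2])/1000-.04*np.array([np.cos(a),np.sin(a)])
    yaw=(s['eef_rot'][2]-180+90)%180-90
    print('to grasp cm',((np.r_[g,.003]-s['tcp_pos'])*100).round(2),'turn',round(t[2]-yaw,1))
    tgt=MID+(.159-.106*i)*EY-.111*EX
    print('slide cm',((tgt-g)*100).round(2),'turn',round(-3.3-t[2],1))
E
python3 -m handwheel '[[0.1,-1,4,-6,-1.2],[0.1,-2,8,-12,-1.2],[0.1,-2.6,12,-18,-1.2],[0.1,-2.6,16.5,-24,-1.2],[0.1,-2.6,16.5,-28,-1.2],[0.1,-2.6,16.5,-30,-1.2],[0.1,-2.6,16.5,-30,-1.2]]' 4; python3 - <<'E'
from h import *
grasp('blue')
E
```

```text
time_s: 4.12
tcp_pos: [0.4245, 0.2527, 0.0445]
eef_rot: [-179.7, -0.2, 179.7]
contact_force: [0.8, -0.5, 0.6]
gripper_width: 0.0792
gripper_force: 0.0
(464, 149, 8.9, 118, 60, 9.9, [46, 167, 76])
(473, 28, 0.2, 115, 56, 9.9, [174, 185, 9])
(477, -90, 6.8, 118, 58, 9.9, [173, 183, 192])
pick (477, -90, 6.8, 118, 58, 9.9, [173, 183, 192]) t= 4.175
to grasp cm [  1.18 -34.84  -4.33] turn 7.1
slide cm [ 6.79 35.94] turn -10.1
```

```bash
python3 -m handwheel '[[0.1,0.1,0.1,-2,0],[0.1,0.1,0.1,-3.5,0],[0.1,0.1,0.1,-4.1,0],[0.1,0.1,0.1,-4.1,0],[0.6,0.1,0.1,-4.1,0],[0.6,0.1,0.1,-4.1,0],[0.6,0.1,0.1,-4.1,0],[0.6,0.1,0.1,-4.1,0]]' 4; python3 -m handwheel '[[0.6,0,0,0,0],[0.6,0,0,0,0]]'; python3 - <<'E'
from h import *
tgt=MID+.159*EY-.111*EX; s=get_state(); print((tgt-s['tcp_pos'][:2])*100, s['tcp_pos'],s['eef_rot'])
E
```

```text
time_s: 5.18
tcp_pos: [0.4265, 0.2557, 0.0059]
eef_rot: [180.0, 0.0, 179.8]
contact_force: [-0.7, -1.4, 5.3]
gripper_width: 0.0599
gripper_force: 4.0
time_s: 5.42
tcp_pos: [0.4265, 0.2557, 0.0059]
eef_rot: [180.0, 0.0, 179.8]
contact_force: [-1.0, -2.2, 4.9]
gripper_width: 0.0601
gripper_force: 4.0
[7.86619652 0.89702249] [0.42653079 0.25569021 0.00587242] [1.79998505e+02 1.28596495e-02 1.79768888e+02]
```

```bash
python3 -m handwheel '[[0.6,0,0,0.2,0],[0.6,1,0.1,0.2,-1],[0.6,2.2,0.2,0.2,-2],[0.6,3.5,0.4,0.2,-3],[0.6,5,0.6,0.2,-3.1],[0.6,6.5,0.8,0.2,-3.1],[0.6,7.5,0.9,0.2,-3.1],[0.6,7.9,0.9,0.2,-3.1]]' ; python3 -m handwheel '[[0.6,0,0,0,0]]'; python3 - <<'E'
from h import *
tgt=MID+.159*EY-.111*EX; s=get_state(); print((tgt-s['tcp_pos'][:2])*100, s['tcp_pos'],s['eef_rot'])
p,d,C=snap('wrist','w2'); W=world(d,C)
p,d,C=snap('side','s2')
for t in tiles(p,d,C): print(t)
E
```

```text
time_s: 6.42
tcp_pos: [0.506, 0.2646, 0.0073]
eef_rot: [-180.0, -0.0, 176.6]
contact_force: [-0.2, 0.2, -0.3]
gripper_width: 0.06
gripper_force: 4.0
time_s: 6.55
tcp_pos: [0.5056, 0.2646, 0.0075]
eef_rot: [-180.0, 0.0, 176.6]
contact_force: [-0.1, 1.2, 0.5]
gripper_width: 0.0597
gripper_force: 4.0
[-0.03846436  0.00974066] [0.5055774  0.26456303 0.0074853 ] [-1.79999449e+02  3.59400739e-04  1.76640476e+02]
(460, 154, 9.0, 117, 63, 7.1, [69, 167, 82])
(472, 34, -0.4, 117, 63, 6.3, [229, 194, 52])
(475, -84, 6.9, 118, 62, 6.3, [234, 244, 240])
(2037, -590, -50.9, 2946, 1275, -295.0, [68, 41, 29])
```

View pics/w2.png

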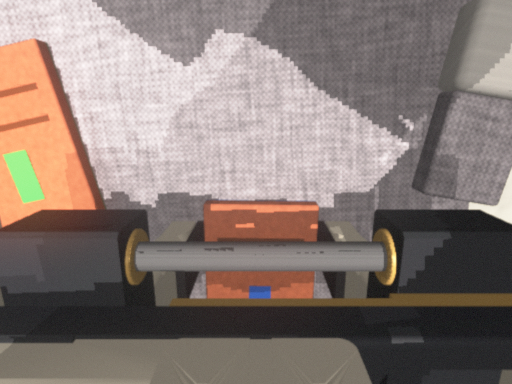

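The tile's near end shows at (261,202), with the blue patch at (260,293). It is held squarely between the fingers, so I'll begin tipping.

```bash
python3 -m handwheel '[[0.6,0,0,-0.15,0],[0.6,0,0,-0.15,0],[0.6,0.1,0,0.6,0],[0.6,0.3,0,1.55,0],[0.6,0.6,0,2.4,0],[0.6,0.9,-0.05,3.2,0],[0.6,0.9,-0.05,3.2,0]]' ; python3 - <<'E'
from h import *
p,d,C=snap('wrist'); q=proj([.485,.2658,.01],C); print(q)
p,d,C=snap('side'); cv2.imwrite('pics/s3.png',cv2.resize(p[180:330,130:330,::-1],None,fx=3,fy=3))
E
```

```text
time_s: 7.52
tcp_pos: [0.5152, 0.2646, 0.0405]
eef_rot: [179.9, 0.1, 176.6]
contact_force: [0.8, 0.9, -1.3]
gripper_width: 0.0599
gripper_force: 4.0
[[257.53697288 173.10465076]]
```

View pics/s3.png

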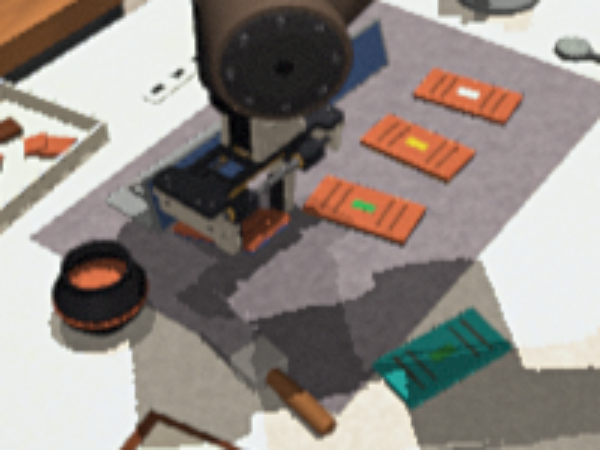

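```bash
cat >> h.py <<'E'
def tilt():
    """tilt of the held tile from wrist depth: fit to orange pixels near TCP"""
    s=get_state(); p,d,C=snap('wrist'); W=world(d,C); hsv=cv2.cvtColor(p,cv2.COLOR_RGB2HSV)
    L=(W[...,:2]-s['tcp_pos'][:2]); lx=L@EX; ly=L@EY
    m=(hsv[...,0]<16)&(hsv[...,1]>120)&(d>0)&(abs(ly)<.027)&(abs(lx)<.14)
    lx,z=lx[m],W[...,2][m]; h,w=np.histogram(lx,bins=np.arange(-.06,.12,.01))
    for i in range(len(h)):
        if h[i]>15: print('x %+.0f n %d z %.1f'%(w[i]*1000+5,h[i],1000*np.median(z[(lx>=w[i])&(lx<w[i+1])])))
    print('tcp',s['tcp_pos'].round(4),'n',m.sum(),'t',s['time_s'])
E
python3 -c "
from h import *
tilt()"
```

```text
x -25 n 715 z 47.5
x -15 n 1827 z 49.1
x -5 n 1344 z 45.8
x +25 n 736 z 34.9
x +35 n 804 z 31.7
x +45 n 313 z 29.2
tcp [0.5146 0.2643 0.0397] n 5740 t 7.625
```

```bash
python3 -m handwheel '[[0.6,0.4,0,0.8,0],[0.6,0.85,-0.05,1.5,0],[0.6,1.4,-0.1,2.2,0],[0.6,1.95,-0.1,2.85,0],[0.6,2.6,-0.15,3.45,0],[0.6,3.3,-0.2,4,0],[0.6,4.8,-0.3,4.9,0],[0.6,4.8,-0.3,4.9,0]]' ;python3 -c "
from h import *
tilt()"
```

```text
time_s: 8.68
tcp_pos: [0.5635, 0.2612, 0.0893]
eef_rot: [180.0, 0.1, 176.6]
contact_force: [-1.8, -0.2, 1.8]
gripper_width: 0.0601
gripper_force: 4.0
x -15 n 1613 z 104.2
x -5 n 57 z 96.4
x +5 n 40 z 81.7
tcp [0.5635 0.2612 0.0893] n 1714 t 8.675
```

```bash
python3 -m handwheel '[[0.6,0.8,-0.05,0.35,0],[0.6,1.65,-0.1,0.6,0],[0.6,2.5,-0.15,0.8,0],[0.6,3.35,-0.2,0.95,0],[0.6,4.2,-0.25,0.95,0],[0.6,5.1,-0.3,0.95,0],[0.6,6,-0.35,0.9,0],[0.6,6.8,-0.4,0.8,0]]'; python3 -m handwheel '[[0.6,0,0,0,0]]'; python3 - <<'E'
from h import *
tilt()
p,d,C=snap('wrist','w4')
E
```

```text
time_s: 9.72
tcp_pos: [0.6315, 0.2572, 0.0967]
eef_rot: [180.0, 0.0, 176.7]
contact_force: [0.2, 0.5, 4.7]
gripper_width: 0.0592
gripper_force: 4.0
time_s: 9.85
tcp_pos: [0.6315, 0.2572, 0.0966]
eef_rot: [180.0, 0.0, 176.6]
contact_force: [-0.3, 1.1, 5.7]
gripper_width: 0.0599
gripper_force: 4.0
x -15 n 1472 z 121.6
x -5 n 158 z 121.1
tcp [0.6315 0.2572 0.0966] n 1630 t 9.85
```

View pics/w4.png

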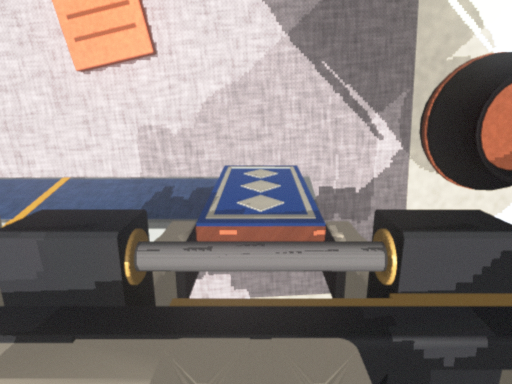

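The tile stands face out: foot at (263,167), top edge at (263,232). I'll lean it a little further and release.

```bash
python3 -m handwheel '[[0.6,0.4,0,0.2,0],[0.6,0.8,0,0.2,0],[0.6,1.2,-0.05,0.2,0],[0.6,1.2,-0.05,0.2,0],[0.15,1.2,-0.05,0.2,0],[0.15,1.2,-0.05,0.2,0],[0.15,1.2,-0.05,0.2,0]]'; python3 -m handwheel '[[0.15,0,0,4,0],[0.15,0,0,8,0],[0.15,-4,0,12,0],[0.15,-10,-1,13,0],[0.15,-16,-5,13,0],[0.15,-18,-10,13,0],[0.15,-18,-10,13,0]]'; cat >> h.py <<'E'
def stand(n='wrist'):
    """upright tiles: lean from face points above z=.02 in front of easel plane"""
    p,d,C=snap(n); W=world(d,C); L=W[...,:2]-MID; lx=L@EX; ly=L@EY; z=W[...,2]
    for i,c in enumerate(('blue','green','amber','white')):
        m=(d>0)&(abs(ly-(.159-.106*i))<.045)&(lx>-.05)&(lx<.06)&(z>.015)&(z<.14)
        hi=m&(z>.075)
        if hi.sum()<30: print(c,'no',hi.sum()); continue
        f=m&(z<.105)&(lx-.268*z<-.004); A=np.c_[np.ones(f.sum()),z[f]]; k,*_=np.linalg.lstsq(A,lx[f],rcond=None)
        print(c,n,'ly %.0f..%.0f'%tuple(1000*np.percentile(ly[hi],[2,98])),'ztop %.0f'%(1000*np.percentile(z[hi],98)),'face foot %.1f lean %.1f deg n %d'%(k[0]*1000,np.degrees(np.arctan(k[1])),f.sum()))
E
python3 - <<'E'
from h import *
snap('wrist','w5'); stand(); stand('top'); stand('side'); grasp('green')
E
```

```text
time_s: 10.82
tcp_pos: [0.6426, 0.2568, 0.0989]
eef_rot: [180.0, 0.0, 176.7]
contact_force: [0.1, 0.5, 0.5]
gripper_width: 0.0742
gripper_force: 0.0
time_s: 11.7
tcp_pos: [0.4603, 0.1541, 0.2298]
eef_rot: [179.9, 0.1, 176.6]
contact_force: [1.1, 0.4, 0.9]
gripper_width: 0.0743
gripper_force: 0.0
blue no 0
green no 0
amber no 0
white no 0
blue top ly 131..190 ztop 121 face foot -3.8 lean 12.0 deg n 48
green no 0
amber no 0
white no 0
blue side ly 132..191 ztop 114 face foot -9.1 lean 15.8 deg n 429
green no 0
amber no 0
white no 0
(473, 28, 0.2, 115, 56, 10.4, [181, 191, 9])
(477, -91, 6.6, 118, 58, 9.4, [182, 191, 200])
pick (477, -91, 6.6, 118, 58, 9.4, [182, 191, 200]) t= 11.95
to grasp cm [ -2.57 -25.29 -22.55] turn 9.9
slide cm [ 6.18 25.44] turn -9.9
```

View pics/w5.png

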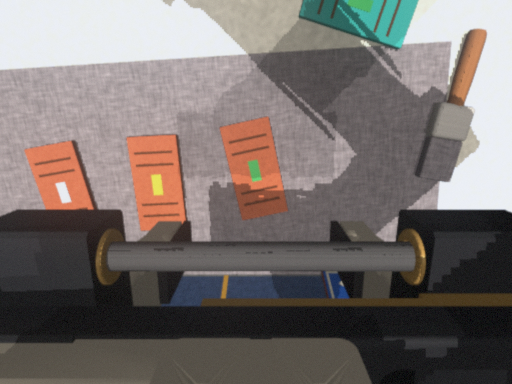

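Blue stands at lean ≈15°. In the wrist view green is at (254,168), amber at (156,184) and white at (63,192).

```bash
cat >> h.py <<'E'
def grasp2(col,n='wrist'):
    i=['blue','green','amber','white'].index(col); p,d,C=snap(n); T=tiles(p,d,C); s=get_state()
    for t in T: print(t)
    y0=(254,148,27,-91)[i]; T=[t for t in T if abs(t[1]-y0)<50 and 52<t[4]<66 and 108<t[3]<126]
    if not T: print('not seen'); return
    t=min(T,key=lambda t:abs(t[1]-y0))
    a=np.radians(t[2]); g=np.array(t[:2])/1000-.04*np.array([np.cos(a),np.sin(a)]); yaw=(s['eef_rot'][2]-180+90)%180-90
    print(col,'to grasp cm',((np.r_[g,.0055]-s['tcp_pos'])*100).round(2),'turn',round(t[2]-yaw,1),s['tcp_pos'].round(4))
def slot(col):
    i=['blue','green','amber','white'].index(col); s=get_state(); tgt=MID+(.159-.106*i)*EY-.111*EX; yaw=(s['eef_rot'][2]-180+90)%180-90
    print(col,'slide cm',((tgt-s['tcp_pos'][:2])*100).round(2),'turn',round(-3.3-yaw,1),s['tcp_pos'].round(4))
E
python3 -c "
from h import *
grasp2('green')"
```

```text
(463, 148, 9.0, 118, 58, 11.5, [94, 176, 101])
(474, 27, -0.6, 118, 59, 11.6, [232, 226, 91])
(462, -93, 6.6, 88, 60, 11.7, [226, 128, 93])
green to grasp cm [ -3.94  -1.56 -22.28] turn 12.3 [0.4629 0.1573 0.2283]
```

```bash
python3 -m handwheel '[[0.15,-2,-0.8,-5,6],[0.15,-3.9,-1.55,-10,12.3],[0.15,-3.9,-1.55,-15,12.3],[0.15,-3.9,-1.55,-18.5,12.3],[0.15,-3.9,-1.55,-20.5,12.3],[0.15,-3.9,-1.55,-22,12.3],[0.15,-3.9,-1.55,-22.3,12.3],[0.15,-3.9,-1.55,-22.3,12.3]]' 4;python3 -m handwheel '[[0.6,0,0,0,0],[0.6,0,0,0,0],[0.6,0,0,0,0],[0.6,0,0,0,0]]';  python3 -c "
from h import *
slot('green')"
```

```text
time_s: 13.0
tcp_pos: [0.4237, 0.1414, 0.0054]
eef_rot: [-180.0, -0.0, -171.0]
contact_force: [0.1, 0.0, 0.1]
gripper_width: 0.0747
gripper_force: 0.0
time_s: 13.5
tcp_pos: [0.4237, 0.1414, 0.006]
eef_rot: [180.0, 0.1, -171.0]
contact_force: [-0.2, -0.0, 5.5]
gripper_width: 0.0598
gripper_force: 4.0
green slide cm [7.53 1.74] turn -12.3 [0.4237 0.1414 0.006 ]
```

```bash
python3 -m handwheel '[[0.6,0,0,0.1,-2],[0.6,1,0.2,0.1,-4],[0.6,2.2,0.5,0.1,-6.5],[0.6,3.5,0.8,0.1,-9],[0.6,4.8,1.1,0.1,-11],[0.6,6.1,1.4,0.1,-12.3],[0.6,7.1,1.7,0.1,-12.3],[0.6,7.5,1.75,0.1,-12.3]]';python3 -m handwheel '[[0.6,0,0,0,0],[0.6,0.1,0,0.75,0],[0.6,0.3,0,1.7,0],[0.6,0.6,0,2.55,0],[0.6,0.9,-0.05,3.35,0],[0.6,0.9,-0.05,3.35,0]]';  python3 -c "
from h import *
slot('green');tilt()"
```

```text
time_s: 14.5
tcp_pos: [0.4991, 0.1588, 0.0064]
eef_rot: [-180.0, -0.0, 176.7]
contact_force: [-1.2, -0.7, -0.8]
gripper_width: 0.0597
gripper_force: 4.0
time_s: 15.25
tcp_pos: [0.5082, 0.1586, 0.041]
eef_rot: [179.9, 0.1, 176.7]
contact_force: [0.8, 0.2, -1.8]
gripper_width: 0.0601
gripper_force: 4.0
green slide cm [-0.91  0.03] turn 0.0 [0.5082 0.1586 0.041 ]
x -25 n 366 z 46.9
x -15 n 2004 z 49.9
x -5 n 1496 z 46.7
x +25 n 715 z 35.5
x +35 n 796 z 32.3
x +45 n 364 z 29.6
tcp [0.5082 0.1586 0.041 ] n 5741 t 15.25
```

Same as before; carry on through the arc.

```bash
python3 -m handwheel '[[0.6,0.4,0,0.8,0],[0.6,0.85,-0.05,1.5,0],[0.6,1.4,-0.1,2.2,0],[0.6,1.95,-0.1,2.85,0],[0.6,2.6,-0.15,3.45,0],[0.6,3.3,-0.2,4,0],[0.6,4.05,-0.25,4.45,0],[0.6,4.8,-0.3,4.9,0]]';  python3 -m handwheel '[[0.6,0.8,-0.05,0.35,0],[0.6,1.65,-0.1,0.6,0],[0.6,2.5,-0.15,0.8,0],[0.6,3.35,-0.2,0.95,0],[0.6,4.2,-0.25,0.95,0],[0.6,5.1,-0.3,0.95,0],[0.6,6,-0.35,0.95,0],[0.6,6.8,-0.4,0.9,0]]';python3 -m handwheel '[[0.6,0.4,0,0.1,0],[0.6,0.8,0,0.1,0],[0.6,1.2,-0.05,0.1,0],[0.6,1.2,-0.05,0.1,0]]';  python3 -c "
from h import *
tilt();stand()"
```

```text
time_s: 16.3
tcp_pos: [0.5557, 0.1551, 0.0894]
eef_rot: [-180.0, -0.0, 176.7]
contact_force: [-3.2, -0.1, 3.0]
gripper_width: 0.06
gripper_force: 4.0
time_s: 17.3
tcp_pos: [0.6243, 0.1512, 0.098]
eef_rot: [180.0, 0.0, 176.7]
contact_force: [-0.1, 0.8, 3.0]
gripper_width: 0.0597
gripper_force: 4.0
time_s: 17.8
tcp_pos: [0.6354, 0.1505, 0.0987]
eef_rot: [-180.0, -0.0, 176.6]
contact_force: [-0.3, -0.1, -1.9]
gripper_width: 0.0597
gripper_force: 4.0
x -15 n 1281 z 122.5
x -5 n 200 z 121.8
tcp [0.6354 0.1505 0.0987] n 1481 t 17.8
blue wrist ly 131..189 ztop 95 face foot -11.8 lean 16.1 deg n 5168
green wrist ly 12..94 ztop 132 face foot -10.0 lean 8.1 deg n 4684
amber no 0
white no 0
```

```bash
python3 -m handwheel '[[0.15,0,0,-0.2,0],[0.15,0,0,-0.2,0],[0.15,0,0,0,0],[0.15,0,0,4,0],[0.15,0,0,9,0],[0.15,-4,-2,13,0],[0.15,-9,-6,13,0],[0.15,-14,-10,13,0]]'; python3 -m handwheel '[[0.15,-3,-2,0,0],[0.15,-3,-2,0,0],[0.15,-3,-2,0,0]]'; python3 - <<'E'
from h import *
grasp2('amber'); stand('top'); stand('side')
E
```

```text
time_s: 18.9
tcp_pos: [0.4966, 0.0518, 0.2298]
eef_rot: [180.0, 0.1, 176.7]
contact_force: [0.4, -0.0, 0.1]
gripper_width: 0.0741
gripper_force: 0.0
time_s: 19.27
tcp_pos: [0.4684, 0.0328, 0.2298]
eef_rot: [180.0, 0.1, 176.7]
contact_force: [0.1, 0.4, 0.0]
gripper_width: 0.0742
gripper_force: 0.0
(474, 26, -0.5, 118, 58, 11.6, [231, 201, 83])
(477, -91, 6.8, 118, 59, 11.6, [233, 234, 242])
amber to grasp cm [ -3.46  -0.67 -22.39] turn 2.8 [0.4686 0.033  0.2294]
blue top ly 131..190 ztop 121 face foot -12.3 lean 16.3 deg n 323
green top ly 26..83 ztop 121 face foot -12.8 lean 16.7 deg n 233
amber no 0
white no 0
blue side ly 133..191 ztop 116 face foot -9.2 lean 16.0 deg n 427
green side ly 25..85 ztop 115 face foot -9.2 lean 16.1 deg n 371
amber no 0
white no 0
```

```bash
python3 -m handwheel '[[0.15,-2,-0.4,-5,2.8],[0.15,-3.45,-0.65,-10,2.8],[0.15,-3.45,-0.65,-15,2.8],[0.15,-3.45,-0.65,-18.5,2.8],[0.15,-3.45,-0.65,-20.5,2.8],[0.15,-3.45,-0.65,-22,2.8],[0.15,-3.45,-0.65,-22.35,2.8],[0.15,-3.45,-0.65,-22.35,2.8]]' 4;python3 -m handwheel '[[0.6,0,0,0,0],[0.6,0,0,0,0],[0.6,0,0,0,0],[0.6,0,0,0,0]]';  python3 -c "
from h import *
slot('amber')"
```

```text
time_s: 20.42
tcp_pos: [0.4336, 0.0263, 0.0054]
eef_rot: [-180.0, -0.0, 179.5]
contact_force: [0.2, 0.2, 1.1]
gripper_width: 0.0744
gripper_force: 0.0
time_s: 20.92
tcp_pos: [0.4337, 0.0263, 0.006]
eef_rot: [180.0, 0.1, 179.5]
contact_force: [-1.0, 1.0, 6.0]
gripper_width: 0.0599
gripper_force: 4.0
amber slide cm [5.92 2.67] turn -2.8 [0.4337 0.0263 0.006 ]
```

```bash
python3 -m handwheel '[[0.6,0,0,0.1,-0.5],[0.6,0.7,0.3,0.1,-1.2],[0.6,1.6,0.7,0.1,-2],[0.6,2.6,1.2,0.1,-2.8],[0.6,3.6,1.6,0.1,-2.8],[0.6,4.7,2.1,0.1,-2.8],[0.6,5.5,2.5,0.1,-2.8],[0.6,5.9,2.65,0.1,-2.8]]';python3 -m handwheel '[[0.6,0,0,0,0],[0.6,0.1,0,0.75,0],[0.6,0.3,0,1.7,0],[0.6,0.6,0,2.55,0],[0.6,0.9,-0.05,3.35,0],[0.6,0.9,-0.05,3.35,0]]';  python3 -c "
from h import *
slot('amber');tilt()"
```

```text
time_s: 21.92
tcp_pos: [0.4929, 0.0529, 0.0065]
eef_rot: [-180.0, -0.0, 176.7]
contact_force: [0.3, -0.1, -0.7]
gripper_width: 0.0601
gripper_force: 4.0
time_s: 22.68
tcp_pos: [0.5022, 0.0524, 0.041]
eef_rot: [179.9, 0.1, 176.7]
contact_force: [0.3, 0.3, -1.0]
gripper_width: 0.0602
gripper_force: 4.0
amber slide cm [-0.93  0.07] turn 0.0 [0.5022 0.0524 0.041 ]
x -25 n 408 z 46.4
x -15 n 2040 z 49.9
x -5 n 1487 z 46.8
x +25 n 737 z 35.7
x +35 n 804 z 32.4
x +45 n 366 z 29.6
tcp [0.5022 0.0524 0.041 ] n 5842 t 22.675
```

```bash
python3 -m handwheel '[[0.6,0.4,0,0.8,0],[0.6,0.85,-0.05,1.5,0],[0.6,1.4,-0.1,2.2,0],[0.6,1.95,-0.1,2.85,0],[0.6,2.6,-0.15,3.45,0],[0.6,3.3,-0.2,4,0],[0.6,4.05,-0.25,4.45,0],[0.6,4.8,-0.3,4.9,0]]';  python3 -m handwheel '[[0.6,0.8,-0.05,0.35,0],[0.6,1.65,-0.1,0.6,0],[0.6,2.5,-0.15,0.8,0],[0.6,3.35,-0.2,0.95,0],[0.6,4.2,-0.25,0.95,0],[0.6,5.1,-0.3,0.95,0],[0.6,6,-0.35,0.95,0],[0.6,6.8,-0.4,0.9,0]]';python3 -m handwheel '[[0.6,0.4,0,0.1,0],[0.6,0.8,0,0.1,0],[0.6,1.2,-0.05,0,0],[0.6,1.2,-0.05,-0.1,0]]';  python3 -c "
from h import *
tilt();stand()"
```

```text
time_s: 23.72
tcp_pos: [0.5495, 0.0489, 0.0894]
eef_rot: [-180.0, -0.0, 176.7]
contact_force: [-2.8, 0.5, 2.4]
gripper_width: 0.0601
gripper_force: 4.0
time_s: 24.72
tcp_pos: [0.6182, 0.0451, 0.098]
eef_rot: [180.0, 0.0, 176.7]
contact_force: [-0.2, 0.6, 2.7]
gripper_width: 0.0596
gripper_force: 4.0
time_s: 25.22
tcp_pos: [0.6296, 0.0446, 0.097]
eef_rot: [-180.0, 0.0, 176.7]
contact_force: [0.5, 0.0, 3.6]
gripper_width: 0.0598
gripper_force: 4.0
x -35 n 513 z 21.6
x -25 n 1211 z 85.6
x -15 n 2005 z 120.5
x -5 n 287 z 120.2
tcp [0.6296 0.0446 0.097 ] n 4016 t 25.225
blue no 0
green wrist ly 24..83 ztop 94 face foot -11.8 lean 16.1 deg n 5227
amber wrist ly -94..-12 ztop 133 face foot -10.3 lean 8.8 deg n 4990
white no 0
```

```bash
python3 -m handwheel '[[0.15,0,0,0,0],[0.15,0,0,0,0],[0.15,0,0,0,0],[0.15,0,0,4,0],[0.15,0,0,9,0],[0.15,-4,-2,13,0],[0.15,-9,-6,13,0],[0.15,-14,-11,13,0]]'; python3 -m handwheel '[[0.15,-2,-3,0,4],[0.15,-2,-3,0,4],[0.15,-2,-3,0,4]]'; python3 - <<'E'
from h import *
grasp2('white'); stand('top'); stand('side')
E
```

```text
time_s: 26.32
tcp_pos: [0.4948, -0.0592, 0.2276]
eef_rot: [180.0, 0.1, 176.7]
contact_force: [1.1, -0.7, -0.3]
gripper_width: 0.0746
gripper_force: 0.0
time_s: 26.7
tcp_pos: [0.4766, -0.0885, 0.2274]
eef_rot: [180.0, 0.1, -179.4]
contact_force: [-0.2, 0.2, -0.7]
gripper_width: 0.0745
gripper_force: 0.0
(477, -91, 6.5, 118, 58, 11.5, [231, 234, 227])
white to grasp cm [ -3.95  -0.73 -22.17] turn 5.9 [ 0.4767 -0.0882  0.2272]
blue top ly 131..190 ztop 120 face foot -12.6 lean 16.6 deg n 324
green top ly 26..83 ztop 120 face foot -12.4 lean 16.4 deg n 314
amber top ly -81..-23 ztop 121 face foot -11.4 lean 15.8 deg n 203
white no 0
blue side ly 131..191 ztop 116 face foot -9.4 lean 16.1 deg n 433
green side ly 26..85 ztop 115 face foot -9.0 lean 15.9 deg n 364
amber side ly -79..-20 ztop 115 face foot -8.9 lean 15.9 deg n 313
white no 0
```

```bash
python3 -m handwheel '[[0.15,-2,-0.4,-5,4],[0.15,-3.95,-0.7,-10,5.9],[0.15,-3.95,-0.7,-15,5.9],[0.15,-3.95,-0.7,-18.5,5.9],[0.15,-3.95,-0.7,-20.5,5.9],[0.15,-3.95,-0.7,-21.8,5.9],[0.15,-3.95,-0.7,-22.15,5.9],[0.15,-3.95,-0.7,-22.15,5.9]]' 4;python3 -m handwheel '[[0.6,0,0,0,0],[0.6,0,0,0,0],[0.6,0,0,0,0],[0.6,0,0,0,0]]';  python3 -c "
from h import *
slot('white')"
```

```text
time_s: 27.85
tcp_pos: [0.4372, -0.0954, 0.0058]
eef_rot: [-180.0, 0.0, -173.4]
contact_force: [0.8, 0.4, 0.8]
gripper_width: 0.0745
gripper_force: 0.0
time_s: 28.35
tcp_pos: [0.4371, -0.0955, 0.006]
eef_rot: [180.0, 0.1, -173.4]
contact_force: [-1.0, -0.3, 5.6]
gripper_width: 0.0604
gripper_force: 4.0
white slide cm [4.96 4.27] turn -9.9 [ 0.4371 -0.0955  0.006 ]
```

```bash
python3 -m handwheel '[[0.6,0,0,0.1,-1],[0.6,0.5,0.5,0.1,-3],[0.6,1.3,1.1,0.1,-5],[0.6,2.2,1.9,0.1,-7.5],[0.6,3,2.6,0.1,-9.9],[0.6,3.9,3.4,0.1,-9.9],[0.6,4.6,4,0.1,-9.9],[0.6,4.95,4.25,0.1,-9.9]]';python3 -m handwheel '[[0.6,0,0,0,0],[0.6,0.1,0,0.75,0],[0.6,0.3,0,1.7,0],[0.6,0.6,0,2.55,0],[0.6,0.9,-0.05,3.35,0],[0.6,0.9,-0.05,3.35,0]]';  python3 -c "
from h import *
slot('white');tilt()"
```

```text
time_s: 29.35
tcp_pos: [0.4865, -0.0527, 0.0065]
eef_rot: [-180.0, -0.0, 176.7]
contact_force: [-0.8, 0.3, -0.9]
gripper_width: 0.06
gripper_force: 4.0
time_s: 30.1
tcp_pos: [0.4961, -0.0534, 0.0409]
eef_rot: [180.0, 0.1, 176.7]
contact_force: [0.3, -0.0, -1.0]
gripper_width: 0.0597
gripper_force: 4.0
white slide cm [-0.93  0.06] turn 0.0 [ 0.4961 -0.0534  0.0409]
x -25 n 327 z 47.3
x -15 n 2012 z 50.0
x -5 n 1486 z 46.9
x +25 n 729 z 35.9
x +35 n 798 z 32.6
x +45 n 342 z 29.9
tcp [ 0.4961 -0.0534  0.0409] n 5694 t 30.1
```

```bash
python3 -m handwheel '[[0.6,0.4,0,0.8,0],[0.6,0.85,-0.05,1.5,0],[0.6,1.4,-0.1,2.2,0],[0.6,1.95,-0.1,2.85,0],[0.6,2.6,-0.15,3.45,0],[0.6,3.3,-0.2,4,0],[0.6,4.05,-0.25,4.45,0],[0.6,4.8,-0.3,4.9,0]]';  python3 -m handwheel '[[0.6,0.8,-0.05,0.35,0],[0.6,1.65,-0.1,0.6,0],[0.6,2.5,-0.15,0.8,0],[0.6,3.35,-0.2,0.95,0],[0.6,4.2,-0.25,0.95,0],[0.6,5.1,-0.3,0.95,0],[0.6,6,-0.35,0.95,0],[0.6,6.8,-0.4,0.9,0]]';python3 -m handwheel '[[0.6,0.4,0,0.1,0],[0.6,0.8,0,0.1,0],[0.6,1.2,-0.05,0,0],[0.6,1.2,-0.05,-0.1,0]]';  python3 -c "
from h import *
tilt();stand()"
```

```text
time_s: 31.15
tcp_pos: [0.5434, -0.0566, 0.0893]
eef_rot: [-180.0, -0.0, 176.7]
contact_force: [-2.5, 0.6, 2.6]
gripper_width: 0.0597
gripper_force: 4.0
time_s: 32.15
tcp_pos: [0.6121, -0.0605, 0.098]
eef_rot: [180.0, 0.0, 176.7]
contact_force: [-0.4, 0.2, 2.7]
gripper_width: 0.0594
gripper_force: 4.0
time_s: 32.65
tcp_pos: [0.6235, -0.0611, 0.097]
eef_rot: [-180.0, 0.0, 176.7]
contact_force: [-1.1, -0.3, 3.0]
gripper_width: 0.0599
gripper_force: 4.0
x -15 n 1166 z 120.9
x -5 n 285 z 120.2
tcp [ 0.6235 -0.0611  0.097 ] n 1451 t 32.65
blue no 0
green no 0
amber wrist ly -82..-23 ztop 94 face foot -11.5 lean 16.1 deg n 5210
white wrist ly -200..-118 ztop 133 face foot -10.1 lean 8.8 deg n 4991
```

```bash
python3 -m handwheel '[[0.15,0,0,0,0],[0.15,0,0,0,0],[0.15,0,0,0,0],[0.15,0,0,4,0],[0.15,0,0,9,0],[0.15,-4,1,14,0],[0.15,-9,1,19,0],[0.15,-14,1,24,0]]'; python3 -m handwheel '[[0,-4,0,4,0],[0,-6,0,6,0],[0,-6,0,6,0]]'; python3 - <<'E'
from h import *
stand('top'); stand('side')
for n in('top','side'):
    p,d,C=snap(n); W=world(d,C); b=(slice(120,220),slice(335,435)) if n=='top' else (slice(95,195),slice(260,360))
    cv2.imwrite(f'pics/lamp_{n}.png',cv2.resize(p[b][:,:,::-1],(500,500),interpolation=cv2.INTER_NEAREST))
    m=(d>0)&(W[...,2]>.05)&(W[...,2]<.3)&(W[...,0]>.38)&(W[...,0]<.7)&(W[...,1]<-.2)&(W[...,1]>-.55); P=W[m]
    # head panel bright/top points
    print(n,len(P),P.min(0),P.max(0))
    dk=m&(p.max(2)<50); Q=W[dk]; print('dark',len(Q),Q.mean(0),Q.min(0),Q.max(0))
    np.savez(f'/tmp/l_{n}.npz',p=p,d=d,W=W)
E
```

```text
time_s: 33.75
tcp_pos: [0.495, -0.0511, 0.3252]
eef_rot: [180.0, 0.0, 176.7]
contact_force: [0.8, -0.1, 1.8]
gripper_width: 0.0742
gripper_force: 0.0
time_s: 34.12
tcp_pos: [0.4359, -0.0511, 0.3864]
eef_rot: [179.9, 0.3, 176.7]
contact_force: [1.1, -0.1, -0.4]
gripper_width: 0.0874
gripper_force: 0.0
blue top ly 131..190 ztop 121 face foot -12.5 lean 16.5 deg n 328
green top ly 25..83 ztop 121 face foot -12.4 lean 16.6 deg n 321
amber top ly -81..-23 ztop 121 face foot -12.0 lean 16.2 deg n 290
white no 5
blue side ly 132..192 ztop 115 face foot -9.0 lean 16.0 deg n 431
green side ly 25..86 ztop 115 face foot -9.3 lean 16.0 deg n 365
amber side ly -80..-20 ztop 115 face foot -9.6 lean 16.4 deg n 306
white side ly -186..-126 ztop 114 face foot -8.7 lean 15.9 deg n 267
top 2638 [ 0.38129726 -0.54994408  0.05004036] [ 0.69995631 -0.24219909  0.26385928]
dark 1168 [ 0.57345494 -0.31807969  0.20642494] [ 0.45528451 -0.52826001  0.07881982] [ 0.69962388 -0.24774793  0.26178536]
side 950 [ 0.38000191 -0.54929667  0.05047875] [ 0.64756851 -0.24412012  0.25554131]
dark 276 [ 0.5612885  -0.30894427  0.18551183] [ 0.45829725 -0.41024507  0.12487902] [ 0.64756851 -0.24665599  0.2554187 ]
```

View pics/lamp_top.png

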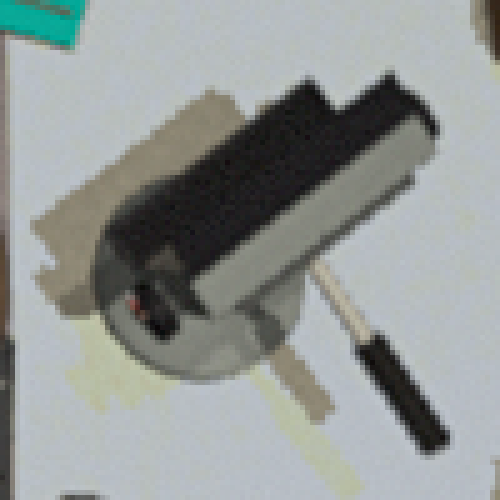

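All four stand. In the lamp crop the black grip runs from (370,340) to (435,445), i.e. full-image (409,188) to (422,209), and the panel is up-left of it.

```bash
python3 - <<'E'
from h import *
z=np.load('/tmp/l_top.npz'); p,d,W=z['p'],z['d'],z['W']; C=cam('top')
m=np.zeros(d.shape,bool); m[184:214,404:428]=1
m&=(p.max(2)<60)&(W[...,2]>.1)&(d>0)
Q=W[m]; print(len(Q),np.median(Q,0)); c=np.median(Q,0); Q=Q[np.linalg.norm(Q-c,axis=1)<.06]
pc=Q.mean(0); u,s,v=np.linalg.svd(Q-pc); t=(Q-pc)@v[0]; print('grip',pc,'dir',v[0],'len',t.min(),t.max(),'azim',np.degrees(np.arctan2(v[0][1],v[0][0])))
# panel top: highest points
P=W[(d>0)&(W[...,2]>.215)&(W[...,2]<.3)&(W[...,0]>.45)&(W[...,0]<.7)&(W[...,1]<-.22)&(W[...,1]>-.45)]
(x,y),(w,h),a=cv2.minAreaRect((P[:,:2]*1000).astype(np.float32)); print('head',x,y,w,h,a,np.percentile(P[:,2],[2,50,98]))
z=np.load('/tmp/l_side.npz'); p,d,W=z['p'],z['d'],z['W']
m=(p.max(2)<70)&(W[...,2]>.12)&(d>0)&(W[...,0]>.44)&(W[...,0]<.56)&(W[...,1]<-.33)&(W[...,1]>-.47)
Q=W[m]; print('side',len(Q),Q.mean(0),Q.min(0),Q.max(0))
# base disc: points z 15..28 mm
z=np.load('/tmp/l_top.npz'); W=z['W']; d=z['d']
P=W[(d>0)&(W[...,2]>.014)&(W[...,2]<.03)&(W[...,0]>.46)&(W[...,0]<.7)&(W[...,1]<-.2)&(W[...,1]>-.42)]
(cx,cy),rr=cv2.minEnclosingCircle((P[:,:2]*1000).astype(np.float32)); print('base',len(P),cx,cy,rr,np.percentile(P,[2,98],axis=0))
E
```

```text
138 [ 0.48229517 -0.39299471  0.17777766]
grip [ 0.48166749 -0.39273996  0.17721419] dir [-0.77196796 -0.58105083 -0.25777006] len -0.03377816765905406 0.03378579118648597 azim -143.03167118608465
head 568.4130859375 -327.342529296875 51.74889373779297 176.4431610107422 36.88460159301758 [0.2182185  0.24259294 0.25842766]
side 48 [ 0.4818286  -0.38849714  0.16978501] [ 0.45578157 -0.41024507  0.15862511] [ 0.51048987 -0.36618867  0.18235184]
base 355 569.2847900390625 -325.4735412597656 61.279354095458984 [[ 0.51287749 -0.38275661  0.01413534]
 [ 0.61689434 -0.2713073   0.02439311]]
```

```bash
python3 -m handwheel '[[0,0.6,-4.5,0,6],[0,1.2,-9,0,12],[0,1.8,-13.5,0,18],[0,2.4,-18,0,24],[0,3,-22.5,0,30],[0,3.6,-27,0,36],[0,4.1,-31,0,40.3],[0,4.6,-34.2,0,40.3]]' 10;  python3 -m handwheel '[[0,0,0,0,0],[0,0,0,0,0]]'; python3 - <<'E'
from h import *
s=get_state(); print(s['joints'].round(1),s['tcp_pos'],s['eef_rot']); p,d,C=snap('wrist','w6'); W=world(d,C)
m=(d>0)&(W[...,2]>.12)&(W[...,2]<.22)&(np.linalg.norm(W[...,:2]-[.4817,-.3927],axis=2)<.05)&(p.max(2)<110)
Q=W[m]; print(len(Q)); 
if len(Q)>20:
    pc=Q.mean(0); v=np.linalg.svd(Q-pc)[2][0]; print('grip',pc,Q.min(0),Q.max(0),v,np.degrees(np.arctan2(v[1],v[0])))
E
```

```text
time_s: 35.33
tcp_pos: [0.4826, -0.3951, 0.3812]
eef_rot: [179.8, -0.1, -143.0]
contact_force: [0.2, 0.2, 0.2]
gripper_width: 0.0876
gripper_force: 0.0
time_s: 35.58
tcp_pos: [0.4825, -0.3931, 0.3822]
eef_rot: [179.9, -0.1, -143.1]
contact_force: [-0.4, 1.1, 1.6]
gripper_width: 0.0879
gripper_force: 0.0
[-21.2  12.5   9.3  -0.  -87.  -31.8] [ 0.48249882 -0.39313495  0.38217481] [ 1.79863718e+02 -7.07510041e-02 -1.43081331e+02]
854
grip [ 0.48376025 -0.39490574  0.17846613] [ 0.45246906 -0.42035075  0.16268456] [ 0.52507871 -0.36176631  0.18968973] [0.7663961  0.59355795 0.24561348] 37.75704232009506
```

View pics/w6.png

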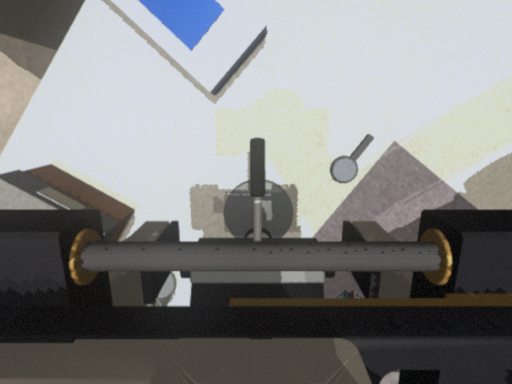

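The wrist view shows the grip running from (257,140) to (257,195), centred and in line with the tool. I'll descend and pinch.

```bash
python3 -m handwheel '[[0,0,0,-5,0.3],[0,0,0,-10,0.3],[0,0,0,-15,0.3],[0,0,0,-18.5,0.3],[0,0,0,-21,0.3],[0,0,0,-22.5,0.3],[0,0,0,-22.7,0.3],[0,0,0,-22.7,0.3]]' 10;  python3 -m handwheel '[[0.95,0,0,0,0],[0.95,0,0,0,0],[0.95,0,0,0,0],[0.95,0,0,0,0],[0.95,0,0,0,0],[0.95,0,0,0,0]]'; python3 - <<'E'
from h import *
s=get_state(); c=s['tcp_pos']; B=np.array([.5697,-.3256])
a0,t0=37.3,-14.7; rr=.115
def pos(a,t): a,t=np.radians(a),np.radians(t); return np.r_[-rr*np.cos(t)*np.array([np.cos(a),np.sin(a)]),rr*np.sin(t)]
for k in range(1,9): print('tilt',(100*(pos(a0,t0+k*(22-t0)/8)-pos(a0,t0))).round(2))
for k in range(1,9): print('swv',(100*(pos(a0+k*(83.6-a0)/8,22)-pos(a0,22))).round(2),round(k*(83.6-a0)/8,1))
E
```

```text
time_s: 36.62
tcp_pos: [0.483, -0.3932, 0.1579]
eef_rot: [-179.9, 0.0, -142.7]
contact_force: [-0.3, 0.0, 0.3]
gripper_width: 0.0878
gripper_force: 0.0
time_s: 37.38
tcp_pos: [0.4824, -0.3931, 0.1568]
eef_rot: [180.0, -0.0, -142.7]
contact_force: [-0.8, -0.2, -0.6]
gripper_width: 0.0334
gripper_force: 0.0
tilt [-0.16 -0.12  0.9 ]
tilt [-0.26 -0.2   1.81]
tilt [-0.3  -0.23  2.73]
tilt [-0.28 -0.21  3.65]
tilt [-0.21 -0.16  4.57]
tilt [-0.07 -0.05  5.47]
tilt [0.12 0.09 6.36]
tilt [0.37 0.28 7.23]
swv [ 0.69 -0.82  0.  ] 5.8
swv [ 1.47 -1.57  0.  ] 11.6
swv [ 2.31 -2.24  0.  ] 17.4
swv [ 3.22 -2.81  0.  ] 23.1
swv [ 4.19 -3.3   0.  ] 28.9
swv [ 5.19 -3.68  0.  ] 34.7
swv [ 6.23 -3.96  0.  ] 40.5
swv [ 7.29 -4.13  0.  ] 46.3
```

```bash
python3 -m handwheel '[[0.95,0,0,0,0],[0.95,0,0,0,0],[0.95,0,0,0,0],[0.95,0,0,0,0]]' 15; python3 -m handwheel '[[0.95,-0.15,-0.1,0.9,0],[0.95,-0.25,-0.2,1.8,0],[0.95,-0.3,-0.25,2.75,0],[0.95,-0.3,-0.2,3.65,0],[0.95,-0.2,-0.15,4.55,0],[0.95,-0.05,-0.05,5.5,0],[0.95,0.1,0.1,6.35,0],[0.95,0.35,0.3,7.25,0]]'; python3 -m handwheel '[[0.95,0,0,0,0],[0.95,0.7,-0.8,0,5.8],[0.95,1.45,-1.55,0,11.6],[0.95,2.3,-2.25,0,17.4],[0.95,3.2,-2.8,0,23.1],[0.95,4.2,-3.3,0,28.9],[0.95,5.2,-3.7,0,34.7],[0.95,6.25,-3.95,0,40.5]]'; python3 -m handwheel '[[0.95,1.05,-0.15,0,5.8],[0.95,1.05,-0.15,0,5.8],[0.95,1.05,-0.15,0,5.8]]'; python3 - <<'E'
from h import *
for n in('top','side'):
    p,d,C=snap(n); W=world(d,C); np.savez(f'/tmp/l_{n}.npz',p=p,d=d,W=W)
s=get_state(); print(s['tcp_pos'],s['eef_rot'])
E
```

```text
time_s: 37.88
tcp_pos: [0.4825, -0.3933, 0.1569]
eef_rot: [-180.0, -0.0, -142.8]
contact_force: [0.6, -2.8, 0.2]
gripper_width: 0.0179
gripper_force: 15.0
time_s: 38.88
tcp_pos: [0.4863, -0.3902, 0.2301]
eef_rot: [-180.0, 0.0, -142.7]
contact_force: [0.7, -2.7, -3.9]
gripper_width: 0.0174
gripper_force: 15.0
time_s: 39.88
tcp_pos: [0.5483, -0.4318, 0.2305]
eef_rot: [-179.9, -0.2, -102.1]
contact_force: [-3.3, -9.7, 1.5]
gripper_width: 0.0174
gripper_force: 14.9
time_s: 40.25
tcp_pos: [0.5597, -0.4336, 0.2307]
eef_rot: [-179.8, -0.2, -96.4]
contact_force: [-1.2, -9.1, 0.6]
gripper_width: 0.0173
gripper_force: 15.0
[ 0.55964641 -0.43360163  0.2307387 ] [-179.83913547   -0.23181288  -96.44137733]
```

```bash
python3 -m handwheel '[[0,0,0,0,0],[0,0,0,0,0],[0,0,0,0,0],[0,0,0,0,0],[0,0,0,4,0],[0,0,0,9,0],[0,0,0,14,0],[0,0,0,14,0]]'; cat > lamp.py <<'E'
from h import *
B=np.array([.5697,-.3256]); M=np.array([.6173,.099])
for n in('wrist','top'):
    p,d,C=snap(n,'w7' if n=='wrist' else None); W=world(d,C)
    L=W[...,:2]-B; R=np.linalg.norm(L,axis=2)
    m=(d>0)&(R>.085)&(R<.16)&(W[...,2]>.18)&(W[...,2]<.29)&(p.max(2)<110)&(W[...,1]<B[1]-.05); Q=W[m]
    if len(Q)<20: print(n,'few',len(Q)); continue
    pc=np.median(Q,0); Q=Q[np.linalg.norm(Q-pc,axis=1)<.045]; pc=Q.mean(0); v=np.linalg.svd(Q-pc)[2][0]; v=v*np.sign(v[1])
    a=np.degrees(np.arctan2(v[1],v[0])); a2=np.degrees(np.arctan2(*(B-pc[:2])[::-1]))
    print(n,len(Q),'mid',pc.round(4),'azim axis %.1f from base %.1f'%(a,a2),'want %.1f'%np.degrees(np.arctan2(*(M-B)[::-1])),'tilt %.1f'%np.degrees(np.arcsin(-v[2])))
    P=W[(d>0)&(W[...,2]>.225)&(W[...,2]<.29)&(R<.09)]
    if len(P)>50: print('head rect',cv2.minAreaRect((P[:,:2]*1000).astype(np.float32)))
E
python3 lamp.py
```

```text
time_s: 41.35
tcp_pos: [0.56, -0.432, 0.3749]
eef_rot: [-179.6, -0.2, -96.4]
contact_force: [0.3, -0.0, 0.5]
gripper_width: 0.0868
gripper_force: 0.0
wrist 1080 mid [ 0.5574 -0.4408  0.254 ] azim axis 82.9 from base 83.9 want 83.6 tilt 20.4
head rect ((572.2395629882812, -356.5690002441406), (144.53167724609375, 117.82937622070312), 0.3008103668689728)
top 99 mid [ 0.5561 -0.4441  0.255 ] azim axis 89.2 from base 83.4 want 83.6 tilt 19.9
```

View pics/w7.png

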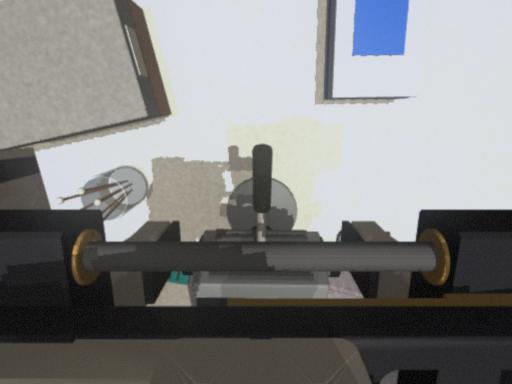

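The bar runs from (262,148) to (262,210), in line with the tool; azimuth is about 83.6° and tilt about 20–22°. Now a final check from clear of the scene.

```bash
python3 -m handwheel '[[0,-3,-1,3,0],[0,-7,-1,5,0],[0,-11,-1,5,0],[0,-15,-2,5,0],[0,-19,-4,5,0],[0,-22,-7,5,0],[0,-22,-7,5,0],[0,-22,-7,5,0]]'; python3 - <<'E'
from h import *
stand('top'); stand('side')
W0=world(*[snap('top')[i] for i in(1,2)])
p,d,C=snap('top'); W=world(d,C); B=np.array([.5697,-.3256]); R=np.linalg.norm(W[...,:2]-B,axis=2)
m=(d>0)&(R>.075)&(R<.16)&(W[...,2]>.2)&(W[...,2]<.29)&(W[...,1]<B[1]-.05)&(p.max(2)<70); pc=np.median(W[m],0); print('bar',m.sum(),pc,np.degrees(np.arctan2(*(B-pc[:2])[::-1])))
p,d,C=snap('side'); a=p[:,:,::-1]; cv2.imwrite('pics/final.png',cv2.resize(a[100:340,100:400],None,fx=2.4,fy=2.4))
E
```

```text
time_s: 42.45
tcp_pos: [0.3388, -0.5008, 0.418]
eef_rot: [179.9, 0.1, -96.5]
contact_force: [-0.3, 0.6, 0.4]
gripper_width: 0.0874
gripper_force: 0.0
blue top ly 131..190 ztop 120 face foot -12.4 lean 16.3 deg n 329
green top ly 25..83 ztop 120 face foot -12.2 lean 16.3 deg n 321
amber top ly -81..-23 ztop 122 face foot -12.0 lean 16.1 deg n 316
white top ly -186..-129 ztop 120 face foot -11.9 lean 16.2 deg n 313
blue side ly 133..191 ztop 115 face foot -8.9 lean 15.9 deg n 431
green side ly 27..85 ztop 115 face foot -9.4 lean 16.4 deg n 372
amber side ly -80..-21 ztop 114 face foot -8.9 lean 16.0 deg n 318
white side ly -187..-125 ztop 115 face foot -8.3 lean 15.3 deg n 267
bar 172 [ 0.5572886  -0.43252728  0.25006367] 83.37911789483118
```

View pics/final.png

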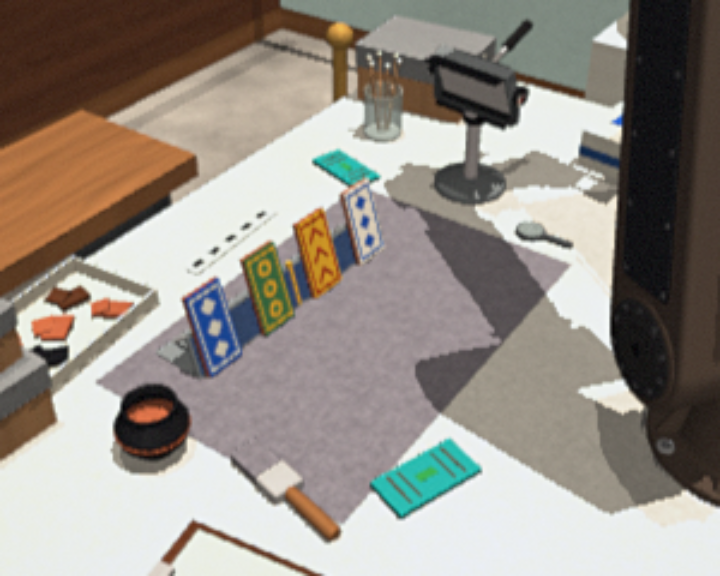

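The final view shows four tiles standing face out: blue (212,325), green (268,287), amber (318,253) and white (363,222). The lamp is turned to the mark at (293,283), and nothing else has been disturbed.

```bash
python3 -c "
from plant import r
print(r.close_job())"
```

```text
the job is handed in; nothing more can be done
None
```

I stood all four tiles face out on the easel, measured leaning about 16 degrees with centres about 106 mm apart, set the lamp to within about half a degree of the centre mark and tilted 20–22 degrees down, left the pot, lens and brush untouched, and handed the job in about 43 s into the run; no verdict came back.

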